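Push the tube of used blades into the sharps bin

TASK

Pick up the orange blade tube with the red cap, which is full of used knife blades, and push it down through the red sprung flap of the sharps bin: keep hold of it while it opens the flap, do not throw it or drop it on. Let it fall inside and leave the flap shut; leave the blue tube of new blades standing where it is.

Things in the scene. Friction and masses are not known exactly. Their poses are not given: they have to be found in the camera images.
- used_tube: Tube of used blades: a plain upright cylinder 32 mm in diameter and 90 mm tall, about 100 g, its lower 70 mm orange and its upper 20 mm (the cap) red. It stands on the bench. Origin: centre of its underside; z axis along the tube, up. Round, so its yaw does not matter.
- new_tube: Tube of new blades, a bystander: same size and shape as the used one (32 mm in diameter, 90 mm tall) but blue with a white cap. Origin: centre of its underside. It stands at least 70 mm, centre to centre, from every other loose thing.
- sharps_bin: Sharps bin, fixed to the bench: grey box, yellow lid, 160 mm (its x) by 210 mm (its y), lid top 210 mm above the bench. Mid-lid is an opening 90 mm (x) by 150 mm (y), closed by the red flap 5 mm below the lid top; fingers fit in. Origin: centre of its underside, straight below the opening's centre; z up. Place varies, yaw up to 23 degrees. Inside, a tube clears the flap, standing or lying.
- flap (a joint): Red flap, 86 x 146 x 3 mm, hinged along the opening's edge on the bin's +x side (far from the robot). 0 = shut, level; swings down into the bin to 1.45 rad. A spring shuts it (0.09 N m shut, 0.13 open): the tube's weight does not open it, a 3 to 5 N push on its middle does. A tube pushed straight down the opening's centre until its top is level with the lid falls in when released.
Mind the look-alikes: they are no part of the job. Of the things like the used_tube, leave any that is pink or yellow; of the rest the smaller one is meant.

How it is judged:
On the way:
1. the held or pressed used-blade tube opens the flap (value of joint flap above 0.5 rad and contact force between the fingers and used_tube above 0.5 N and z of used_tube in the frame of sharps_bin between 0.05 and 0.185 m and x of used_tube in the frame of sharps_bin between -0.08 and 0.08 m and y of used_tube in the frame of sharps_bin between -0.105 and 0.105 m), for 0.1 s.
At the end, for the whole second after the job is handed in: The used-blade tube lies at rest inside the sharps bin under the flap, the flap is shut (within 0.1 rad), and the blue tube still stands upright within 30 mm of where it was (x of used_tube in the frame of sharps_bin between -0.08 and 0.08 m and y of used_tube in the frame of sharps_bin between -0.105 and 0.105 m and z of used_tube in the frame of sharps_bin below 0.15 m and value of joint flap below 0.1 rad and linear speed of used_tube below 0.03 m/s and distance of new_tube from where it was at the start of the episode below 0.03 m and angle between new_tube's own z axis and vertical below 0.2 rad); the robot touches nothing.
It fails at once if the blue tube of new blades is knocked over (angle between new_tube's own z axis and vertical above 0.5 rad).
It also fails if it takes over 42 s, if anything falls off the work surface, if the arm or the gripper's body presses on something with over 40 N, if the wrist force passes 120 N, or if a joint passes its speed limit or range.

ROBOT

A 6-joint arm with a two-finger parallel gripper is mounted at the origin on the work surface. World frame = base frame: x ahead of the robot, y to its left, z up, the work surface at z = 0. Lengths are in m, angles in rad, forces in N, time in s.
With the tool pointing down it reaches from about 0.35 to 0.975 m from the base axis. Payload 4.9 kg.
Tool frame: the origin (TCP) lies at the very end of the fingers, on their centre line; the grasp point (between the pads) lies manip.grip_point_offset behind it (manip.grip_point_offset is the distance from the TCP to the grasp point, in m); z points along the fingers, y is the line along which they close (so a half turn about z gives the same grasp; the last joint's range is limited). The gripper opens to 85 mm and grips with 20 to 120 N. Pads are 22 mm wide; open, the fingers measure 114 mm over their backs; the gripper's body (76 mm by 85 mm) begins 54 mm behind the grasp point. The pads swing forward as they close: fully open they stand 13 mm farther back than shut.
Start: joints at [-1.338, 0.053, 1.613, -0, 1.476, -0.119], TCP at [0.215, -0.587, 0.193] pointing down, gripper open.
Joint ranges: [-3.01, 3.01], [-1.01, 2.22], [0.06, 2.58], [-1.02, 4.17], [0.09, 2.62], [-3.14, 3.14]. Speed limits (rad/s): [2.57, 2.57, 3.14, 3.14, 3.14, 3.14].

INTERFACE

Orientations are given as a unit quaternion [w, x, y, z].
In Python, from plant import manip gives the robot as it stands.
- The arm moves only by the shell command python3 -m crank 'ROWS' [OPENING]. ROWS is JSON, a list of rows, each an object of numbers: "x", "y", "z": the shift along the tool's x, y, z in cm; "turn": the turn about the tool's z in rad. In form: [{"x": .., "y": .., "z": .., "turn": ..}, ...]. A call has 1 to 5 rows; each row shifts and turns the commanded pose from where the row before left it, along the tool's axes as they then stand; what a row does not reach is not made up. A row lasts 1/10 s, in which the tool goes at most 50 mm and 8.59 degrees, less where a joint would pass 70% of its speed; a pose out of reach is approached as far as the arm can. A call with a gripper value outside its range is refused whole. OPENING is the opening in per cent of the stroke, from 0 (shut) to 100 (fully open), set as the call begins (- or left out, the last holds). The fingers move at their own pace and stop on an object; the grip force is fixed at half the most. Time passes only in rows, so rows that do not move let the fingers close. It gives the time, the measured TCP pose, the force, the opening and the grip force at its end, in the units of the state.
- manip.state(): the state, without advancing time (a new reading comes with each control period).
- manip.grab_frame(name): name is "side" or "top"; returns (picture, depth): 400x640x3 uint8, red, green, blue; 400x640 float32, m along the optical axis (not along the pixel's ray), 0 where there is no reading.
- manip.camera_model(name): a dict with "mtx" (3x3 intrinsics, pixels), "world_to_cam" (4x4, takes a point from world to camera coordinates). Camera axes: x right, y down, z forward; pixel columns grow to the right and rows downward; lengths in m; the calibration is good to about 2 mm. A picture is of the moment at which its call begins. camera_model takes no time and is no camera call.
- manip.job_done(): hands the job in; it is judged then, once.
The state is a dict: "time": time; "joint_pos": joint angles; "joint_vel": joint speeds; "joint_efforts": joint torques, N m; "tool_pos": TCP position; "tool_rot": TCP orientation; "contact_force": force on the tool from outside, world axes, zero at the start; "ft_torque": the same for the moment, N m; "gripper_width": opening from 0.0 (shut) to 1.0 (fully open); "grasp_force": force on a finger pad.
Only numpy, scipy, OpenCV 4.12 (cv2) and the standard library are available. Lean on these libraries where they do the work, as an engineer would, in place of code of your own. Each camera call takes 0.05 s, during which the arm holds its last target. There are 200 camera calls.

## Working session

There is one attempt and no reset: what is moved stays moved. The work goes in short steps, Python scripts to look and compute and a shell command to move; the robot and the scene stay as the last step left them, time stands still between calls to the robot, and variables do not carry over. Pictures are saved under pics/ and viewed, at most 10 in all, crops included, and the job is handed in when it is done.

```bash
mkdir -p pics
cat > h.py <<'E'
import numpy as np, cv2
from plant import manip
def cloud(name,tag=None):
    im,d=manip.grab_frame(name); c=manip.camera_model(name); K=np.array(c["mtx"]);T=np.linalg.inv(np.array(c["world_to_cam"]))
    v,u=np.mgrid[:400,:640]
    p=np.stack([(u-K[0,2])/K[0,0]*d,(v-K[1,2])/K[1,1]*d,d],-1)@T[:3,:3].T+T[:3,3]
    p[d==0]=np.nan
    if tag: cv2.imwrite(f'pics/{tag}.png',im[:,:,::-1])
    np.savez(f'{name}.npz',im=im,p=p)
    return im,p
E
python3 - <<'E'
from h import *
a,_=cloud('top'); b,_=cloud('side')
cv2.imwrite('pics/a_top.png',a[:,:,::-1]);cv2.imwrite('pics/a_side.png',b[:,:,::-1])
print(manip.grip_point_offset,manip.state())
E
```

```text
0.0187 {'time': 0.1, 'joint_pos': array([-1.33800068e+00,  5.32951084e-02,  1.61415917e+00, -3.60245247e-05,
        1.47604744e+00, -1.19021514e-01]), 'joint_vel': array([-9.53143033e-04, -8.75169301e-04, -8.25916885e-05,  3.64971913e-04,
        3.31045662e-04,  9.79926269e-04]), 'joint_efforts': array([-6.83436087e-05, -3.94900882e+01, -3.71364176e+01, -8.09529502e-05,
        3.93361013e-03,  3.97161301e-06]), 'tool_pos': array([ 0.21520343, -0.58608815,  0.19228192]), 'tool_rot': array([-9.51972466e-04,  9.84567191e-01,  1.75004383e-01, -7.21723012e-05]), 'contact_force': array([-0.06480861, -0.19596724,  1.09914152]), 'ft_torque': array([-0.01585334,  0.0077017 ,  0.00796037]), 'grasp_force': 0.0, 'gripper_width': 0.9989631706156781}
```

View pics/a_top.png

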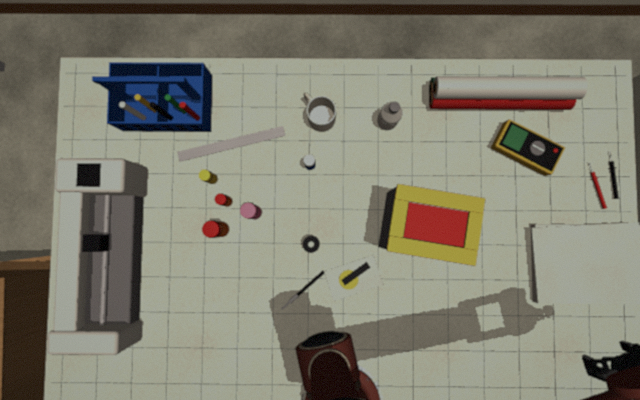

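View pics/a_side.png

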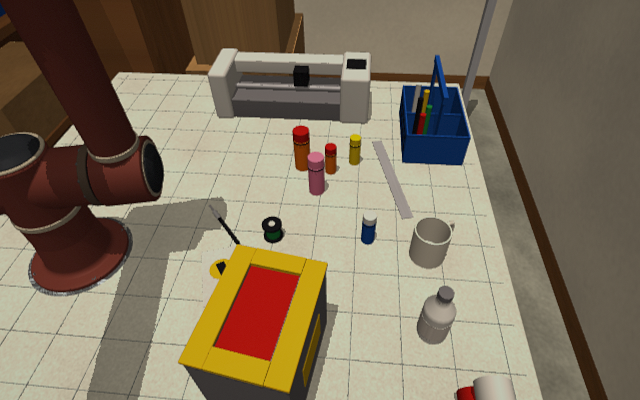

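The top view has the bin at (437,225). Look-alikes in the top picture: large orange/red at (211,229), small orange/red at (221,200), pink at (249,211) and yellow at (206,176). The blue tube is at (309,161). Leaving out pink and yellow, I choose the smaller red-capped tube at (221,200), side (331,158). Next I measure it and check it in a crop.

Run:
```python
from h import *
for n in('top','side'):
    f=np.load(n+'.npz');im,p=f['im'],f['p'];print(n)
    pts={'top':dict(big=(211,229),small=(221,200),pink=(249,211),yel=(206,176),blue=(309,161)),'side':dict(big=(301,150),small=(331,158),pink=(316,172),yel=(355,150),blue=(369,230))}[n]
    for k,(u,v) in pts.items():
        q=p[v-26:v+27,u-12:u+13].reshape(-1,3); c=p[v,u]
        q=q[(q[:,2]>.02)&(np.hypot(*(q-c)[:,:2].T)<.04)]
        t=q[q[:,2]>np.nanmax(q[:,2])-.008]
        print(k,'zmax',t[:,2].max().round(3),'ctr',((t.min(0)+t.max(0))/2).round(3),'ext',np.ptp(t,0).round(3),len(t))
    r=im.astype(int);m=(r[...,0]>120)&(r[...,1]<60)&(r[...,2]<60)&(p[...,2]>.19)&(p[...,2]<.22)
    q=p[m];print('flap',len(q),cv2.minAreaRect((q[:,:2]*1000).astype(np.float32)),np.median(q[:,2]))
    m=(r[...,0]>120)&(r[...,1]>90)&(r[...,2]<80)&(p[...,2]>.2)&(p[...,2]<.22)
    q=p[m];print('lid',len(q),cv2.minAreaRect((q[:,:2]*1000).astype(np.float32)),np.median(q[:,2]))
im=np.load('side.npz')['im'][100:210,270:390,::-1]
cv2.imwrite('pics/crop.png',cv2.resize(im,None,fx=4,fy=4))
```

```text
top
big zmax 0.134 ctr [0.49  0.351 0.13 ] ext [0.044 0.044 0.008] 181
small zmax 0.094 ctr [0.572 0.336 0.09 ] ext [0.03  0.03  0.008] 89
pink zmax 0.124 ctr [0.541 0.256 0.12 ] ext [0.04  0.04  0.008] 168
yel zmax 0.095 ctr [0.637 0.38  0.091] ext [0.03  0.03  0.008] 81
blue zmax 0.093 ctr [0.68  0.096 0.09 ] ext [0.03  0.027 0.008] 93
flap 2050 ((503.5205993652344, -217.6014404296875), (146.03811645507812, 83.53262329101562), 80.91445922851562) 0.20425684958136525
lid 3656 ((503.88397216796875, -216.3635711669922), (214.95245361328125, 163.03759765625), 80.85747528076172) 0.20910951695672608
side
big zmax 0.132 ctr [0.491 0.349 0.128] ext [0.042 0.043 0.008] 146
small zmax 0.092 ctr [0.572 0.337 0.088] ext [0.03  0.034 0.008] 81
pink zmax 0.122 ctr [0.54  0.255 0.119] ext [0.04  0.039 0.008] 151
yel zmax 0.092 ctr [0.636 0.382 0.088] ext [0.028 0.033 0.008] 78
blue zmax 0.093 ctr [0.68  0.096 0.089] ext [0.029 0.029 0.008] 128
flap 4670 ((504.7972717285156, -214.5202178955078), (148.0094451904297, 86.0904312133789), 80.87596130371094) 0.204731571575972
lid 8647 ((504.716064453125, -216.0865020751953), (216.70358276367188, 166.05760192871094), 80.74838256835938) 0.2096684977447234
```

View pics/crop.png

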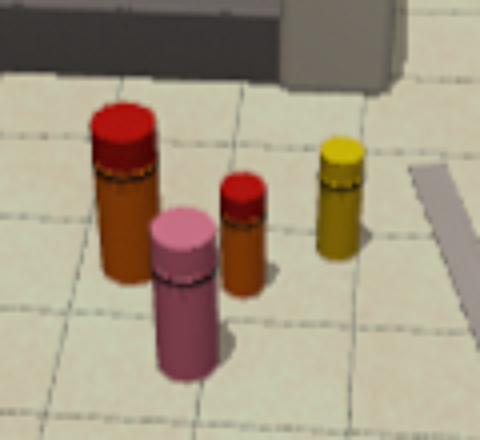

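The crop confirms it: 32 mm wide and 90 mm tall, small, orange with a red cap, at (0.572, 0.337). The bin is at (0.504, -0.216) with yaw about -9°. I keep the present tool yaw, since its finger line at 110° clears the neighbours. First I go up, then across.

```bash
python3 -m crank '[{"z":-4},{"z":-4},{"z":-4},{"x":3.2,"y":-3.7},{"x":3.2,"y":-3.7}]' 100
python3 -m crank '[{"x":3.2,"y":-3.7},{"x":3.2,"y":-3.7},{"x":3.2,"y":-3.7},{"x":3.2,"y":-3.7},{"x":3.2,"y":-3.7}]'
python3 -m crank '[{"x":3.2,"y":-3.7},{"x":3.2,"y":-3.7},{"x":3.2,"y":-3.7},{"x":3.2,"y":-3.7},{"x":3.2,"y":-3.7}]'
python3 -m crank '[{"x":3.2,"y":-3.7},{"x":3.2,"y":-3.7},{"x":3.2,"y":-3.7},{"x":3.2,"y":-3.7},{"x":3.2,"y":-3.7}]'
python3 -m crank '[{"x":3.2,"y":-3.7},{"x":3.2,"y":-3.7},{"x":1,"y":-1},{}]'
cat >> h.py <<'E'
def togo(x,y,yaw=None):
    from scipy.spatial.transform import Rotation as R
    s=manip.state();w=s['tool_rot'];r=R.from_quat([*w[1:],w[0]])
    M=r.as_matrix();d=np.array([x,y,s['tool_pos'][2]])-s['tool_pos']
    print('t',s['time'],'pos',s['tool_pos'].round(4),'togo cm',(M.T@d*100).round(2),'ydir',np.degrees(np.arctan2(M[1,1],M[0,1])).round(1),'j',s['joint_pos'].round(2))
E
python3 -c "
from h import *
togo(.572,.3365)"
```

```text
t 0.1 pos [ 0.2152 -0.5861  0.1923] togo cm [ 65.29 -74.31   0.15] ydir -69.8 j [-1.34  0.05  1.61 -0.    1.48 -0.12]schema error: expected keys x, y, z, turn
schema error: expected keys x, y, z, turn
schema error: expected keys x, y, z, turn
schema error: expected keys x, y, z, turn
schema error: expected keys x, y, z, turn
```

All keys are needed in each row.

```bash
python3 -m crank '[{"x":0,"y":0,"z":-4,"turn":0},{"x":0,"y":0,"z":-4,"turn":0},{"x":0,"y":0,"z":-4,"turn":0},{"x":3.2,"y":-3.7,"z":0,"turn":0},{"x":3.2,"y":-3.7,"z":0,"turn":0}]' 100
python3 -m crank '[{"x":3.2,"y":-3.7,"z":0,"turn":0},{"x":3.2,"y":-3.7,"z":0,"turn":0},{"x":3.2,"y":-3.7,"z":0,"turn":0},{"x":3.2,"y":-3.7,"z":0,"turn":0},{"x":3.2,"y":-3.7,"z":0,"turn":0}]'
python3 -m crank '[{"x":3.2,"y":-3.7,"z":0,"turn":0},{"x":3.2,"y":-3.7,"z":0,"turn":0},{"x":3.2,"y":-3.7,"z":0,"turn":0},{"x":3.2,"y":-3.7,"z":0,"turn":0},{"x":3.2,"y":-3.7,"z":0,"turn":0}]'
python3 -m crank '[{"x":3.2,"y":-3.7,"z":0,"turn":0},{"x":3.2,"y":-3.7,"z":0,"turn":0},{"x":3.2,"y":-3.7,"z":0,"turn":0},{"x":3.2,"y":-3.7,"z":0,"turn":0},{"x":3.2,"y":-3.7,"z":0,"turn":0}]'
python3 -m crank '[{"x":3.2,"y":-3.7,"z":0,"turn":0},{"x":3.2,"y":-3.7,"z":0,"turn":0},{"x":0,"y":0,"z":0,"turn":0},{"x":0,"y":0,"z":0,"turn":0}]'
python3 -c "
from h import *
togo(.572,.3365)"
```

```text
time: 0.6
tool_pos: [0.25, -0.4953, 0.3147]
tool_rot: [0.001, 0.985, 0.174, 0.0]
contact_force: [-0.2, 0.6, 0.1]
gripper_width: 0.998
grasp_force: 0.0
time: 1.1
tool_pos: [0.3365, -0.2644, 0.3129]
tool_rot: [-0.0, 0.985, 0.175, 0.0]
contact_force: [1.2, 0.3, -0.3]
gripper_width: 1.002
grasp_force: 0.0
time: 1.6
tool_pos: [0.4229, -0.0355, 0.3131]
tool_rot: [0.0, 0.985, 0.175, 0.0]
contact_force: [0.3, -0.1, -0.7]
gripper_width: 0.998
grasp_force: 0.0
time: 2.1
tool_pos: [0.5094, 0.1934, 0.3129]
tool_rot: [0.0, 0.985, 0.175, -0.0]
contact_force: [1.3, 0.1, 0.0]
gripper_width: 0.998
grasp_force: 0.0
time: 2.5
tool_pos: [0.5435, 0.2834, 0.3119]
tool_rot: [0.0, 0.984, 0.176, -0.001]
contact_force: [0.0, -0.8, 0.2]
gripper_width: 0.999
grasp_force: 0.0
t 2.5 pos [0.5435 0.2834 0.3119] togo cm [ 4.51 -3.99 -0.01] ydir -69.7 j [ 0.36 -0.02  1.49 -0.    1.67  1.58]
```

```bash
python3 -m crank '[{"x":2.3,"y":-2,"z":0,"turn":0},{"x":2.2,"y":-2,"z":0,"turn":0},{"x":0,"y":0,"z":4.6,"turn":0},{"x":0,"y":0,"z":4.6,"turn":0},{"x":0,"y":0,"z":4.6,"turn":0}]'
python3 -m crank '[{"x":0,"y":0,"z":0,"turn":0},{"x":0,"y":0,"z":0,"turn":0}]'
python3 -c "
from h import *
togo(.572,.3365)
im,p=cloud('side')
cv2.imwrite('pics/pre.png',cv2.resize(im[30:230,220:440,::-1],None,fx=2.7,fy=2.7))"
```

```text
time: 3.0
tool_pos: [0.5726, 0.3345, 0.1749]
tool_rot: [-0.0, 0.985, 0.174, 0.001]
contact_force: [-0.1, 0.4, -0.9]
gripper_width: 0.997
grasp_force: 0.0
time: 3.2
tool_pos: [0.5721, 0.3346, 0.1758]
tool_rot: [0.0, 0.985, 0.174, -0.0]
contact_force: [0.3, 0.9, 1.1]
gripper_width: 1.002
grasp_force: 0.0
t 3.2 pos [0.5721 0.3346 0.1758] togo cm [ 0.05 -0.18 -0.  ] ydir -69.9 j [ 0.42  0.15  1.54 -0.    1.45  1.64]
```

View pics/pre.png

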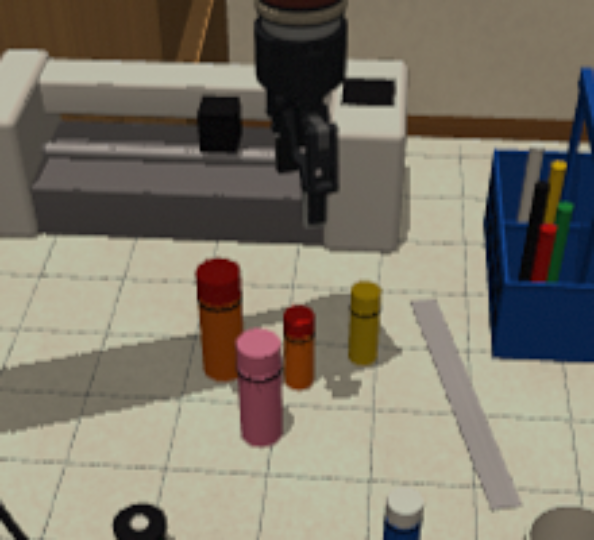

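The open fingers are at crop (305,190), above the small tube's cap at (299,318), with the neighbours clear to the sides. I go down 12 cm and grip near the cap.

```bash
python3 -m crank '[{"x":0,"y":-0.2,"z":3,"turn":0},{"x":0,"y":0,"z":3,"turn":0},{"x":0,"y":0,"z":3,"turn":0},{"x":0,"y":0,"z":3,"turn":0},{"x":0,"y":0,"z":0,"turn":0}]'
python3 -m crank '[{"x":0,"y":0,"z":0,"turn":0},{"x":0,"y":0,"z":0,"turn":0},{"x":0,"y":0,"z":0,"turn":0},{"x":0,"y":0,"z":0,"turn":0},{"x":0,"y":0,"z":0,"turn":0}]' 0
python3 -m crank '[{"x":0,"y":0,"z":0,"turn":0},{"x":0,"y":0,"z":0,"turn":0},{"x":0,"y":0,"z":0,"turn":0},{"x":0,"y":0,"z":0,"turn":0},{"x":0,"y":0,"z":0,"turn":0}]'
```

```text
time: 3.75
tool_pos: [0.5709, 0.337, 0.0545]
tool_rot: [0.0, 0.985, 0.175, -0.001]
contact_force: [-0.4, -0.3, -0.3]
gripper_width: 1.004
grasp_force: 0.0
time: 4.25
tool_pos: [0.5721, 0.3379, 0.0564]
tool_rot: [-0.0, 0.985, 0.175, 0.001]
contact_force: [-0.3, -0.7, -1.0]
gripper_width: 0.142
grasp_force: 0.0
time: 4.75
tool_pos: [0.5716, 0.3377, 0.0553]
tool_rot: [0.0, 0.985, 0.175, -0.0]
contact_force: [-0.0, 0.7, 0.3]
gripper_width: 0.005
grasp_force: 0.0
```

The gripper shut on nothing, so I look.

```bash
python3 -c "
from h import *
a,p=cloud('side'); b,q=cloud('top')
cv2.imwrite('pics/miss.png',np.hstack([cv2.resize(a[80:220,250:400,::-1],(450,420)),cv2.resize(b[130:270,150:266,::-1],(348,420))]))"
```

```text
(no output)
```

View pics/miss.png

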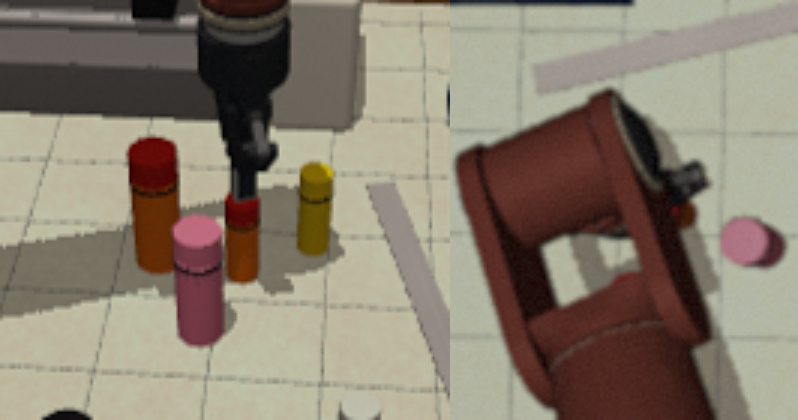

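The small tube still stands, and the closed fingertips appear behind or above its cap. I measure the fingers in the cloud against the tube.

```bash
python3 -c "
from h import *
togo(.572,.3365)
for n in('side','top'):
    f=np.load(n+'.npz');im,p=f['im'].astype(int),f['p']
    near=(np.hypot(p[...,0]-.572,p[...,1]-.3365)<.07)
    sat=im.max(-1)-im.min(-1)
    dark=near&(sat<40)&(p[...,2]>.03)
    for lo in np.arange(.04,.2,.015):
        m=dark&(p[...,2]>=lo)&(p[...,2]<lo+.015);q=p[m]
        if len(q):print(n,lo.round(3),len(q),np.median(q,0).round(3),q[:,:2].min(0).round(3),q[:,:2].max(0).round(3))
    m=near&(sat>80)&(p[...,2]>.02)&(p[...,2]<.1);q=p[m];
    print('tube',len(q),q.min(0).round(3),q.max(0).round(3))
"
```

```text
t 4.85 pos [0.5716 0.3377 0.0553] togo cm [-0.01  0.12  0.  ] ydir -69.8 j [ 0.42  0.26  1.62 -0.    1.26  1.64]
side 0.055 4 [0.587 0.336 0.068] [0.558 0.33 ] [0.627 0.371]
side 0.07 3 [0.585 0.332 0.07 ] [0.557 0.33 ] [0.587 0.333]
side 0.085 14 [0.513 0.336 0.098] [0.504 0.328] [0.584 0.353]
side 0.1 39 [0.574 0.329 0.107] [0.512 0.321] [0.584 0.353]
side 0.115 31 [0.574 0.327 0.12 ] [0.563 0.321] [0.584 0.335]
side 0.13 28 [0.565 0.325 0.142] [0.553 0.303] [0.593 0.358]
side 0.145 35 [0.573 0.31  0.154] [0.562 0.293] [0.599 0.328]
side 0.16 75 [0.573 0.318 0.167] [0.543 0.28 ] [0.602 0.385]
side 0.175 115 [0.585 0.29  0.183] [0.549 0.275] [0.604 0.346]
side 0.19 112 [0.579 0.305 0.197] [0.55  0.284] [0.597 0.344]
tube 259 [0.502 0.319 0.02 ] [0.636 0.382 0.097]
top 0.055 2 [0.577 0.322 0.063] [0.575 0.322] [0.578 0.322]
top 0.07 2 [0.565 0.323 0.076] [0.563 0.322] [0.566 0.324]
top 0.1 1 [0.513 0.348 0.112] [0.513 0.348] [0.513 0.348]
top 0.115 8 [0.538 0.276 0.118] [0.512 0.274] [0.55  0.353]
top 0.13 5 [0.57  0.309 0.141] [0.569 0.3  ] [0.574 0.314]
top 0.145 13 [0.574 0.308 0.149] [0.571 0.3  ] [0.579 0.313]
top 0.16 13 [0.578 0.297 0.166] [0.573 0.279] [0.596 0.306]
top 0.175 76 [0.589 0.287 0.184] [0.541 0.277] [0.604 0.39 ]
top 0.19 31 [0.588 0.297 0.197] [0.575 0.288] [0.595 0.303]Traceback (most recent call last):
  File "<string>", line 13, in <module>
    print('tube',len(q),q.min(0).round(3),q.max(0).round(3))
                        ~~~~~^^^
    return umr_minimum(a, axis, None, out, keepdims, initial, where)
ValueError: zero-size array to reduction operation minimum which has no identity
```

By camera the finger ends sit at z of about 0.095, just above the 0.092 cap, although the state reports a TCP of 0.055. The gripper body is about 40 mm higher too. So reported z reads about 40 mm low while x and y agree. I open, lower 3.5 cm (safe under either reading) and close again.

```bash
python3 -m crank '[{"x":0,"y":0,"z":0,"turn":0},{"x":0,"y":0,"z":0,"turn":0},{"x":0,"y":0,"z":0,"turn":0},{"x":0,"y":0,"z":0,"turn":0},{"x":0,"y":0,"z":0,"turn":0}]' 100
python3 -m crank '[{"x":0,"y":0,"z":0,"turn":0},{"x":0,"y":0,"z":0,"turn":0},{"x":0,"y":0,"z":0,"turn":0}]'
python3 -m crank '[{"x":0,"y":0.1,"z":1.2,"turn":0},{"x":0,"y":0,"z":1.2,"turn":0},{"x":0,"y":0,"z":1.1,"turn":0},{"x":0,"y":0,"z":0,"turn":0},{"x":0,"y":0,"z":0,"turn":0}]'
python3 -m crank '[{"x":0,"y":0,"z":0,"turn":0},{"x":0,"y":0,"z":0,"turn":0},{"x":0,"y":0,"z":0,"turn":0},{"x":0,"y":0,"z":0,"turn":0},{"x":0,"y":0,"z":0,"turn":0}]' 0
python3 -m crank '[{"x":0,"y":0,"z":0,"turn":0},{"x":0,"y":0,"z":0,"turn":0},{"x":0,"y":0,"z":0,"turn":0}]'
```

```text
time: 5.35
tool_pos: [0.5717, 0.3377, 0.0554]
tool_rot: [-0.0, 0.985, 0.175, 0.0]
contact_force: [0.2, -0.1, 0.2]
gripper_width: 0.846
grasp_force: 0.0
time: 5.65
tool_pos: [0.5717, 0.3377, 0.0554]
tool_rot: [-0.0, 0.985, 0.175, 0.0]
contact_force: [-0.8, 0.1, 1.1]
gripper_width: 1.001
grasp_force: 0.0
time: 6.15
tool_pos: [0.5714, 0.3365, 0.0193]
tool_rot: [0.0, 0.985, 0.175, -0.001]
contact_force: [-0.9, -0.2, -0.5]
gripper_width: 0.998
grasp_force: 0.0
time: 6.65
tool_pos: [0.5724, 0.3371, 0.0211]
tool_rot: [-0.0, 0.985, 0.175, 0.001]
contact_force: [0.2, -0.1, 2.1]
gripper_width: 0.357
grasp_force: 59.2
time: 6.95
tool_pos: [0.5724, 0.3371, 0.0211]
tool_rot: [-0.0, 0.985, 0.175, 0.001]
contact_force: [-0.6, 0.7, 4.4]
gripper_width: 0.356
grasp_force: 59.4
```

Gripped at width 0.356, about 30 mm. Now I lift.

```bash
python3 -m crank '[{"x":0,"y":0,"z":-2,"turn":0},{"x":0,"y":0,"z":-4,"turn":0},{"x":0,"y":0,"z":-4.8,"turn":0},{"x":0,"y":0,"z":-4.8,"turn":0},{"x":0,"y":0,"z":-4.8,"turn":0}]'
python3 -m crank '[{"x":0,"y":0,"z":-4.8,"turn":0},{"x":0,"y":0,"z":-4.8,"turn":0},{"x":0,"y":0,"z":0,"turn":0.128},{"x":0,"y":0,"z":0,"turn":0.128},{"x":0,"y":0,"z":0,"turn":0.128}]'
python3 -m crank '[{"x":0,"y":0,"z":0,"turn":0.128},{"x":0,"y":0,"z":0,"turn":0},{"x":0,"y":0,"z":0,"turn":0}]'
python3 -c "
from h import *
togo(.504,-.216)"
```

```text
time: 7.45
tool_pos: [0.5713, 0.3361, 0.2248]
tool_rot: [0.001, 0.985, 0.175, -0.001]
contact_force: [1.9, -0.2, 0.5]
gripper_width: 0.358
grasp_force: 59.4
time: 7.95
tool_pos: [0.5719, 0.3363, 0.3197]
tool_rot: [0.0, 1.0, -0.019, -0.0]
contact_force: [-0.8, -0.2, -1.5]
gripper_width: 0.365
grasp_force: 59.3
time: 8.25
tool_pos: [0.5718, 0.3365, 0.3194]
tool_rot: [0.0, 0.997, -0.079, -0.001]
contact_force: [0.6, 0.1, -1.3]
gripper_width: 0.357
grasp_force: 59.3
t 8.25 pos [0.5718 0.3365 0.3194] togo cm [ 1.98 55.63  0.06] ydir -99.0 j [ 0.42  0.1   1.36 -0.    1.69  2.15]
```

```bash
python3 -m crank '[{"x":0.2,"y":4.6,"z":0,"turn":0},{"x":0.2,"y":4.6,"z":0,"turn":0},{"x":0.2,"y":4.6,"z":0,"turn":0},{"x":0.2,"y":4.6,"z":0,"turn":0},{"x":0.2,"y":4.6,"z":0,"turn":0}]'
python3 -m crank '[{"x":0.2,"y":4.6,"z":0,"turn":0},{"x":0.2,"y":4.6,"z":0,"turn":0},{"x":0.2,"y":4.6,"z":0,"turn":0},{"x":0.2,"y":4.6,"z":0,"turn":0},{"x":0.2,"y":4.6,"z":0,"turn":0}]'
python3 -m crank '[{"x":0,"y":4.6,"z":0,"turn":0},{"x":0,"y":4,"z":0,"turn":0},{"x":0,"y":1,"z":0,"turn":0},{"x":0,"y":0,"z":0,"turn":0},{"x":0,"y":0,"z":0,"turn":0}]'
python3 -c "
from h import *
togo(.504,-.216)
im,p=cloud('side','over')
r=im.astype(int)
m=(r[...,0]>90)&(r[...,1]>.25*r[...,0])&(r[...,1]<.6*r[...,0])&(r[...,2]<60)&(np.hypot(p[...,0]-.504,p[...,1]+.216)<.08)&(p[...,2]>.215)
m2=(r[...,0]>70)&(r[...,1]<60)&(np.hypot(p[...,0]-.504,p[...,1]+.216)<.08)&(p[...,2]>.215)
for k in(m,m2):
  q=p[k];print(len(q));len(q) and print(np.percentile(q,[2,50,98],axis=0).round(3))
"
```

```text
time: 8.75
tool_pos: [0.5446, 0.1064, 0.3202]
tool_rot: [0.0, 0.997, -0.079, 0.0]
contact_force: [0.7, 0.1, -1.0]
gripper_width: 0.355
grasp_force: 59.6
time: 9.25
tool_pos: [0.5177, -0.1223, 0.3203]
tool_rot: [0.0, 0.997, -0.079, 0.0]
contact_force: [0.7, 0.1, -1.2]
gripper_width: 0.361
grasp_force: 59.6
time: 9.75
tool_pos: [0.5032, -0.2145, 0.3203]
tool_rot: [-0.0, 0.997, -0.079, -0.0]
contact_force: [0.3, 0.3, -0.9]
gripper_width: 0.356
grasp_force: 59.7
t 9.75 pos [ 0.5032 -0.2145  0.3203] togo cm [ 0.11  0.14 -0.  ] ydir -99.1 j [-0.54 -0.18  1.62  0.    1.69  1.19]
3567
[[ 0.488 -0.278  0.308]
 [ 0.51  -0.249  0.664]
 [ 0.541 -0.213  0.678]]
7189
[[ 0.489 -0.28   0.317]
 [ 0.516 -0.243  0.655]
 [ 0.56  -0.198  0.677]]
```

View pics/over.png

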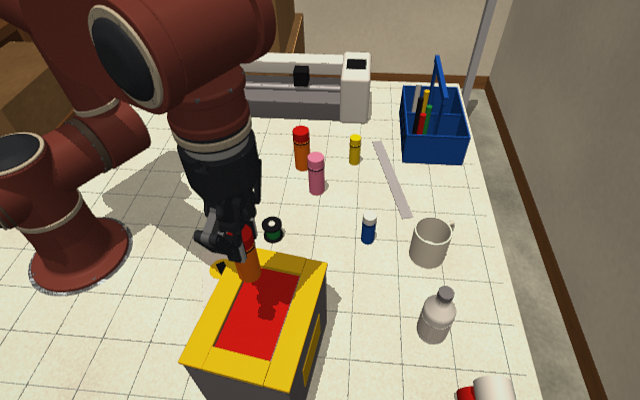

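The tube is held at (248,262), above the flap centred near (258,310), and the blue tube stands undisturbed at (369,230). I measure the held tube's axis and bottom.

```bash
python3 -c "
from h import *
f=np.load('side.npz');im,p=f['im'].astype(int),f['p']
s=(slice(220,290),slice(225,270));r=im[s];q=p[s]
m=(r[...,0]>60)&(r[...,2]<60)&(r[...,0]>1.6*r[...,1])&(q[...,2]>.22)&(q[...,2]<.45)
q=q[m]
for lo in np.arange(.22,.45,.015):
    k=q[(q[:,2]>=lo)&(q[:,2]<lo+.015)]
    if len(k)>3: print(lo.round(3),len(k),k.min(0).round(3),k.max(0).round(3),np.median(k,0).round(3))
T=np.array(manip.camera_model('side')['world_to_cam']);print('cam',-T[:3,:3].T@T[:3,3])
"
```

```text
0.295 89 [ 0.49  -0.229  0.3  ] [ 0.518 -0.21   0.31 ] [ 0.509 -0.226  0.305]
0.31 147 [ 0.49 -0.23  0.31] [ 0.518 -0.211  0.325] [ 0.509 -0.226  0.318]
0.325 153 [ 0.49  -0.23   0.325] [ 0.518 -0.211  0.34 ] [ 0.508 -0.227  0.333]
0.34 114 [ 0.493 -0.23   0.34 ] [ 0.518 -0.213  0.355] [ 0.512 -0.225  0.346]
0.355 65 [ 0.5   -0.243  0.355] [ 0.519 -0.213  0.37 ] [ 0.514 -0.223  0.362]
0.37 78 [ 0.511 -0.228  0.37 ] [ 0.518 -0.212  0.385] [ 0.516 -0.222  0.378]
0.385 162 [ 0.488 -0.226  0.385] [ 0.518 -0.199  0.391] [ 0.511 -0.215  0.389]
0.415 10 [ 0.5   -0.241  0.422] [ 0.519 -0.231  0.426] [ 0.511 -0.239  0.423]
cam [ 0.63873255 -0.51528985  0.77199736]
```

The tube is upright on axis at (0.503, -0.214), its bottom at 0.300 and its top at 0.391. I push it down about 18.5 cm so the top is just under lid level.

```bash
python3 -m crank '[{"x":0.1,"y":0.1,"z":3,"turn":0},{"x":0,"y":0,"z":3,"turn":0},{"x":0,"y":0,"z":2,"turn":0},{"x":0,"y":0,"z":1.5,"turn":0},{"x":0,"y":0,"z":1,"turn":0}]'
python3 -m crank '[{"x":0,"y":0,"z":1,"turn":0},{"x":0,"y":0,"z":1,"turn":0},{"x":0,"y":0,"z":1,"turn":0},{"x":0,"y":0,"z":1,"turn":0},{"x":0,"y":0,"z":1,"turn":0}]'
python3 -m crank '[{"x":0,"y":0,"z":1,"turn":0},{"x":0,"y":0,"z":1,"turn":0},{"x":0,"y":0,"z":1,"turn":0},{"x":0,"y":0,"z":0,"turn":0},{"x":0,"y":0,"z":0,"turn":0}]'
python3 -c "
from h import *
togo(.504,-.216)
cloud('side','in')"
```

```text
time: 10.3
tool_pos: [0.5046, -0.2149, 0.2153]
tool_rot: [-0.001, 0.997, -0.079, 0.001]
contact_force: [0.6, 2.2, 4.2]
gripper_width: 0.362
grasp_force: 60.2
time: 10.8
tool_pos: [0.5034, -0.2165, 0.1642]
tool_rot: [-0.0, 0.997, -0.08, -0.001]
contact_force: [-1.7, 0.6, 1.6]
gripper_width: 0.354
grasp_force: 59.9
time: 11.3
tool_pos: [0.5029, -0.216, 0.1341]
tool_rot: [-0.001, 0.997, -0.08, -0.001]
contact_force: [-3.0, 0.4, -2.2]
gripper_width: 0.355
grasp_force: 59.6
t 11.3 pos [ 0.5029 -0.216   0.1341] togo cm [ 0.11 -0.02 -0.  ] ydir -99.2 j [-0.54 -0.09  1.85 -0.    1.38  1.19]
```

View pics/in.png

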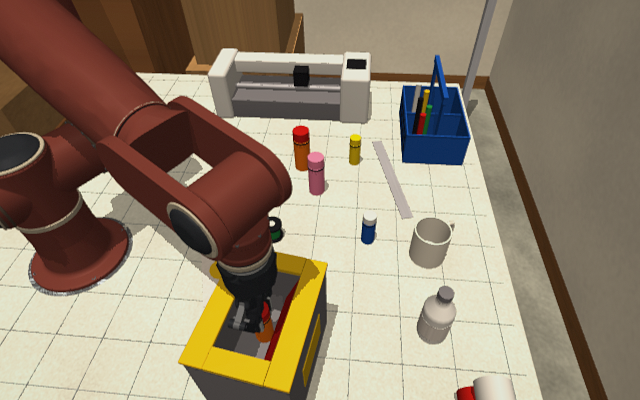

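The flap is swung open at (285,325), and the gripped tube at (263,322) is inside the opening. I go 1 cm deeper and release.

```bash
python3 -m crank '[{"x":0,"y":0,"z":1,"turn":0},{"x":0,"y":0,"z":0,"turn":0},{"x":0,"y":0,"z":0,"turn":0}]'
python3 -m crank '[{"x":0,"y":0,"z":0,"turn":0},{"x":0,"y":0,"z":0,"turn":0},{"x":0,"y":0,"z":0,"turn":0},{"x":0,"y":0,"z":0,"turn":0},{"x":0,"y":0,"z":0,"turn":0}]' 100
python3 -m crank '[{"x":0,"y":0,"z":0,"turn":0},{"x":0,"y":0,"z":0,"turn":0},{"x":0,"y":0,"z":0,"turn":0},{"x":0,"y":0,"z":0,"turn":0},{"x":0,"y":0,"z":0,"turn":0}]'
python3 -c "
from h import *
cloud('side','rel')"
```

```text
time: 11.65
tool_pos: [0.5034, -0.2163, 0.1249]
tool_rot: [-0.0, 0.997, -0.08, -0.001]
contact_force: [-1.8, 0.5, -3.1]
gripper_width: 0.358
grasp_force: 59.6
time: 12.15
tool_pos: [0.5042, -0.2168, 0.1259]
tool_rot: [0.0, 0.997, -0.08, 0.0]
contact_force: [-1.8, -0.6, 1.4]
gripper_width: 1.002
grasp_force: 1.0
time: 12.65
tool_pos: [0.5041, -0.2165, 0.1256]
tool_rot: [0.0, 0.997, -0.08, 0.0]
contact_force: [-0.1, -0.7, 2.4]
gripper_width: 0.999
grasp_force: 1.0
```

View pics/rel.png

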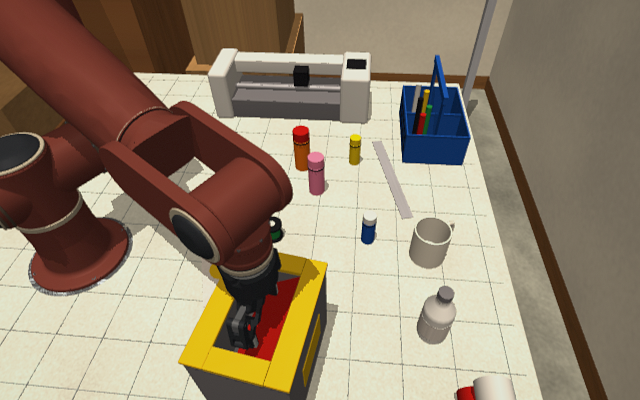

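The tube has left the fingers, and the flap at (275,315) has swung back to rest against them. I withdraw straight up.

```bash
python3 -m crank '[{"x":0,"y":0,"z":-1,"turn":0},{"x":0,"y":0,"z":-2,"turn":0},{"x":0,"y":0,"z":-3,"turn":0},{"x":0,"y":0,"z":-4,"turn":0},{"x":0,"y":0,"z":-4,"turn":0}]'
python3 -m crank '[{"x":0,"y":0,"z":-4,"turn":0},{"x":0,"y":0,"z":-4,"turn":0},{"x":0,"y":0,"z":0,"turn":0},{"x":0,"y":0,"z":0,"turn":0},{"x":0,"y":0,"z":0,"turn":0}]'
python3 -c "
from h import *
im,p=cloud('side','end')
for u,v in((260,330),(250,345),(280,290)):print(p[v,u].round(3),im[v,u])"
```

```text
time: 13.2
tool_pos: [0.5035, -0.2158, 0.2664]
tool_rot: [-0.001, 0.997, -0.08, -0.0]
contact_force: [0.5, -0.7, -0.6]
gripper_width: 0.999
grasp_force: 0.0
time: 13.7
tool_pos: [0.5034, -0.216, 0.3437]
tool_rot: [-0.001, 0.997, -0.08, -0.001]
contact_force: [1.2, -0.6, -0.1]
gripper_width: 1.0
grasp_force: 0.0
[ 0.512 -0.25   0.205] [198  26  19]
[ 0.502 -0.274  0.204] [198  26  18]
[ 0.531 -0.18   0.205] [121  11   9]
```

View pics/end.png

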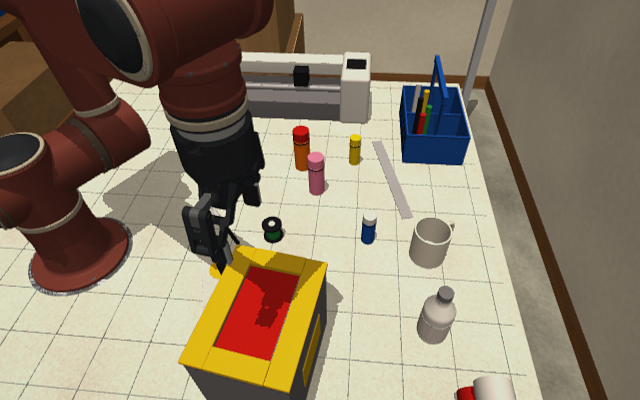

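The flap is shut and level at z = 0.205 (258,310), the gripper is empty and clear, and the blue tube still stands at (369,230). I hand the job in.

```bash
python3 -m crank '[{"x":0,"y":0,"z":0,"turn":0},{"x":0,"y":0,"z":0,"turn":0},{"x":0,"y":0,"z":0,"turn":0},{"x":0,"y":0,"z":0,"turn":0},{"x":0,"y":0,"z":0,"turn":0}]' >/dev/null; python3 -c "
from plant import manip
print(manip.job_done())"
```

```text
the job is handed in; nothing more can be done
None
```

I pushed the used-blade tube through the flap while gripping it and released it inside the bin; the last picture shows the flap shut and the blue tube standing, and the job is handed in (no verdict came back), after one missed first grasp because the reported tool height read about 40 mm low.

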